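# Start the clamp bolt of a filter holder by its thread drop

## Robot

A 6-joint arm with a two-finger parallel gripper is mounted at the origin on the work surface. World frame = base frame: x ahead of the robot, y to its left, z up, the work surface at z = 0. Lengths are in m, angles in rad, forces in N, time in s.
With the tool pointing down it reaches from about 0.375 to 0.9 m from the base axis. Payload 3.1 kg.
Tool frame: the origin (TCP) lies between the finger pads; the fingertips stand 22 mm ahead of it and the grasp point (between the pads) lies 3 mm ahead of it; z points along the fingers, y is the line along which they close (so a half turn about z gives the same grasp; the last joint's range is limited). The gripper opens to 87 mm and grips with 3 to 60 N. Pads are 19 mm wide; open, the fingers measure 117 mm over their backs; the gripper's body (75 mm by 190 mm) begins 51 mm behind the grasp point.
Start: joints at [0.928, 0.527, 1.433, -0, 1.181, -0.178], TCP at [0.28, 0.559, 0.245] pointing down, gripper open.
Joint ranges: [-3.08, 3.08], [-0.75, 2.2], [0.22, 2.44], [-1.43, 4.57], [0, 2.65], [-2.85, 2.85]. Speed limits (rad/s): [2.79, 2.79, 3.14, 3.14, 3.14, 3.14].

## Interface

Orientations are given as a unit quaternion [x, y, z, w].
In Python, from rig import get_obs, camera, get_calibration, hand_in, cut_out gives the robot as it stands.
- The arm moves only by the shell command python3 -m inch 'ROWS' [OPENING] [FORCE]. ROWS is JSON, one flat list of numbers, 6 for each row, row after row: the shift along the tool's x, y, z scaled (see below), then the turn, a rotation vector about the tool's x, y, z scaled (see below). A call has 1 to 20 rows; each row is the pose to reach, as a shift and turn from the pose commanded when the call began, along the tool's axes at that moment; what a row does not reach only later rows make up. The controller multiplies each number of a shift by 0.08 m and each number of a turn by 90 degrees. A row lasts 1/12 s, in which the tool goes at most 41.7 mm and 7.16 degrees, less where a joint would pass 70% of its speed; a pose out of reach is approached as far as the arm can. A call with a number of a shift or a turn outside -1 to 1 is refused whole. A call with a gripper value outside its range is refused whole. OPENING is the finger opening in mm, from 0 to 87, set as the call begins (- or left out, the last holds). The fingers move at their own pace and stop on an object; FORCE is the grip in N (left out, the last holds). Time passes only in rows, so rows that repeat a pose let the fingers close. It gives the time, the measured TCP pose, the force, the opening and the grip force at its end, in the units of the state.
- get_obs(): the state, without advancing time (a new reading comes with each control period).
- camera(name): name is "side" or "top" or "wrist"; returns the picture (400x640x3 uint8, red, green, blue); there is no depth.
- get_calibration(name): a dict with "vertical_fov" (degrees; the focal length in pixels is half the picture's height over the tangent of half this angle, whatever the lens; pixels are square), "cx", "cy" (the principal point, pixels), "D" ([k1, k2, p1, p2, k3] as OpenCV has them; the pictures are not rectified), "T" (4x4, takes a point from camera to world coordinates). Camera axes: x right, y down, z forward; pixel columns grow to the right and rows downward; lengths in m; the calibration is good to about 2 mm. A picture is of the moment at which its call begins: read the wrist's pose just before it. get_calibration takes no time and is no camera call; for the wrist camera it gives the pose at the moment of the call.
- hand_in(): hands the job in; it is judged then, once.
Trained networks look in the newest picture that a camera, given by its name, has taken for a name from the list of things; names that differ only in an ending like _2 or _b are one class to them, and where a whole thing is asked for, a point or a joint stands for the part that bears it (a point fixed in the world has none). Each returns a list of dicts, best first, with "conf" (0 to 1); they miss things now and then, are a little off and sometimes report something else, mostly with a low value. They report only what shows in the picture. A call takes as long as a camera call. They do not tell look-alikes from the thing itself.
- cut_out(camera, thing): "region" (400x640 bool, what is visible of it) and "bbox" ([left, top, right, bottom] in pixels, round what is visible of it).
The state is a dict: "time": time; "q": joint angles; "joint_velocities": joint speeds; "joint_torque": joint torques, N m; "position": TCP position; "tool_rot": TCP orientation; "ft_force": force on the tool from outside, world axes, zero at the start; "moment": the same for the moment, N m; "grip_width": finger opening in m; "grip_force": force on a finger pad.
Only numpy, scipy, OpenCV 4.12 (cv2) and the standard library are available. Lean on these libraries where they do the work, as an engineer would, in place of code of your own. Each camera call takes 0.05 s, during which the arm holds its last target. There are 200 camera calls.

## Task

On the lab bench one of the two metal filter holders still has its T-handled clamp bolt standing high, sitting crossed on top of its thread in the round boss. Turn that bolt backward (counter-clockwise seen from above), pressing lightly, until you feel it drop into the thread, then turn it forward (clockwise) about one full turn from there, so that it is started but not screwed down; never force it if it binds. Finish while still gripping the T-bar, holding the bolt still; leave the other holder's bolt and everything else on the bench as they are.

Things in the scene. Friction and masses are not known exactly. Their poses are not given: they have to be found in the camera images.
- bar_center (a point): Centre of the steel T-bar (60 mm long along x, 14 mm wide along y, 16 mm tall) on the bolt to be started; it lies on the bolt's upright axis and turns and sinks with it. At the start about 146 mm above the bench, with 42 mm free (only the 14 mm thick stem) between bar and the boss top below. About 0.1 Nm turns it; counter-clockwise from above is backward
- bolt: The same bolt as a solid; origin on its axis, 8 mm below bar_center. The drop lies 0.4 to 2.1 rad backward of the start; the opening is 0.6 rad wide, beyond it the bolt rides on top again. A spring and its weight (10 N) pull it down, but a firm grip held at one height keeps it up: press lightly or let go to find the drop. Forward from the start it binds within 2 rad
- bolt_sink (a joint): How far the bolt has sunk from its starting height, m: about 0 until the drop, 0.007 to 0.0083 right after it, then 0.008 more for each clockwise turn (about 0.016 after one turn; the thread ends after 1.5 turns). Once in the thread it cannot be pulled up out of it except by turning back
- holder: The filter holder with the high bolt: a fixed round steel drum 116 mm in diameter, cover top 58 mm above the bench, on it the round threaded boss (64 mm wide, 38 mm tall, its top 96 mm above the bench), a hose nozzle 18 mm long at the side of its -x axis. Origin: centre of its underside, on the bolt's axis
- boss: The round threaded boss on top of that holder, 64 mm wide, 38 mm tall, fixed; origin at the centre of its underside, 58 mm above the bench. Its inner thread cannot be seen. If the bolt binds, do not force it: never more than about 3 Nm of torque or 150 N of push
- twin: The other filter holder, the same in shape and fixed, whose T-bolt is already screwed down: its bar centre is 124 mm above the bench. To be left alone. Origin: centre of its underside
- twin_bar_end (a point): A point 28 mm out from the axis along the T-bar of the other holder, at mid-height of the bar; shows whether that bolt has been turned
- gasket: Loose black rubber ring lying on the bench between the holders, 48 mm across, 6 mm thick; origin under its centre
- beaker: Loose clear beaker, 72 mm across, 85 mm tall, beyond the holders; origin under its centre
- tip_box: Loose pipette-tip box, 120 x 85 x 58 mm, beyond the holders; origin under its centre
- pipette: Loose pipette lying at the left along its x axis, 240 mm long, 24 mm thick; origin under the middle of its handle, at bench level
- timer: Loose white timer lying at the right, 62 x 62 x 18 mm; origin under its centre
Things that resemble listed ones, but are neither listed nor needed, are in the scene too. Leave any orange or yellow look-alike of the holder alone.

How it is judged:
On the way, in this order (a step that is already met when the one before it is completed fails the run):
1. the bolt, turned backward, has dropped into the thread (sunk 6 to 11.5 mm) (value of joint bolt_sink between 0.006 and 0.0115 m), for 0.2 s.
2. the bolt has been turned forward and has sunk more than 13.5 mm (value of joint bolt_sink above 0.0135 m), for 0.1 s.
At the end, for the whole second after the job is handed in: The bolt has dropped into its thread and been turned forward about one turn (within about a quarter turn): it has sunk 13.5 to 18 mm below its starting height. The T-bar is between the fingers (grasp point within 24 mm of the bar's centre), gripped with more than 4 N, and it stands still (value of joint bolt_sink between 0.0135 and 0.018 m and contact force between the fingers and bolt above 4 N and distance between the grasp point and bar_center below 0.024 m and linear speed of bolt below 0.01 m/s and angular speed of bolt below 0.1 rad/s); the arm keeps its last pose, push and grip.
It fails at once if the other holder's bolt is turned (its bar end moved more than 5 mm) (distance of twin_bar_end from where it was at the start of the episode above 0.005 m).
It fails at once if the bolt is forced: it bears on the threaded boss with more than 150 N (about 3 Nm against the bind or the stop) (contact force between bolt and boss above 150 N).
It fails at once if the bolt is screwed down too far (sunk more than 19.5 mm) (value of joint bolt_sink above 0.0195 m).
It fails at once if a bystander on the bench is moved more than 20 mm (distance of any of gasket, beaker, tip_box, pipette, timer from where it was at the start of the episode above 0.02 m).
It also fails if it takes over 72 s, if anything falls off the work surface, if the arm or the gripper's body presses on something with over 40 N, if the wrist force passes 120 N, or if a joint passes its speed limit or range.

## Working session

There is one attempt and no reset: what is moved stays moved. The work goes in short steps, Python scripts to look and compute and a shell command to move; the robot and the scene stay as the last step left them, time stands still between calls to the robot, and variables do not carry over. Pictures are saved under pics/ and viewed, at most 10 in all, crops included, and the job is handed in when it is done.

```bash
mkdir -p pics
cat > h.py <<'E'
import numpy as np,cv2
from rig import *
def K(n):
    c=get_calibration(n);f=200/np.tan(np.radians(c["vertical_fov"])/2)
    return np.array([[f,0,c["cx"]],[0,f,c["cy"]],[0,0,1.]]),np.array(c["D"],float),np.array(c["T"])
def ray(n,uv):
    k,d,T=K(n);p=cv2.undistortPoints(np.array([[uv]],float),k,d)[0,0]
    return T[:3,3],T[:3,:3]@np.array([p[0],p[1],1])
def atz(n,uv,z):
    o,r=ray(n,uv);return o+r*(z-o[2])/r[2]
def proj(n,P):
    k,d,T=K(n);Q=(np.array(P,float).reshape(-1,3)-T[:3,3])@T[:3,:3]
    return cv2.projectPoints(Q,np.zeros(3),np.zeros(3),k,d)[0][:,0]
def save(n,im):cv2.imwrite("pics/"+n,cv2.cvtColor(im,cv2.COLOR_RGB2BGR))
E
python3 - <<'E'
from h import *
o=get_obs();print(o)
a=camera("top");b=camera("side");save("top.png",a);save("side.png",b)
for n in("top","side"):
    print(K(n)[2].round(3).tolist())
    for t in("bolt","holder","twin","boss"):
        for r in cut_out(n,t):
            print(n,t,round(r["conf"],2),r["bbox"])
save("both.png",np.vstack([a,b])[:, :])
E
```

```text
{'time': 0.0, 'q': array([ 9.28508718e-01,  5.28473752e-01,  1.43390579e+00, -4.46896184e-06,
        1.18138848e+00, -1.78492957e-01]), 'joint_velocities': array([-0.00011996, -0.00117845, -0.00033426, -0.00023689, -0.00060181,
       -0.00086589]), 'joint_torque': array([ 5.14809071e-04, -4.40039599e+01, -1.76592153e+01,  6.32181438e-02,
        5.81989659e-02, -1.64317989e-04]), 'position': array([0.27914335, 0.5584316 , 0.24356581]), 'tool_rot': array([ 2.29823511e-01,  9.73231715e-01, -9.98190616e-04, -4.32054658e-04]), 'ft_force': array([0.90776344, 0.70315032, 0.95126264]), 'moment': array([0.00551687, 0.00762312, 0.04822707]), 'grip_force': 0.0, 'grip_width': 0.08703574555112191}
[[-0.005, -0.989, 0.146, 0.325], [-1.0, 0.004, -0.005, 0.062], [0.004, -0.146, -0.989, 1.335], [0.0, 0.0, 0.0, 1.0]]
top bolt 0.72 [186.4, 298.2, 202.9, 328.3]
top bolt 0.66 [153.5, 227.2, 175.3, 250.8]
top bolt 0.62 [275.6, 167.4, 294.2, 179.9]
top bolt 0.49 [220.7, 236.5, 233.2, 252.2]
top bolt 0.42 [293.6, 231.2, 301.3, 251.7]
top bolt 0.2 [351.7, 104.3, 376.2, 134.3]
top holder 0.92 [275.2, 227.3
[... 323 characters left out ...]
-0.41, 0.658, -0.565], [0.014, -0.854, -0.519, 0.62], [0.0, 0.0, 0.0, 1.0]]
side bolt 0.6 [158.9, 170.0, 178.3, 199.9]
side bolt 0.56 [229.7, 161.1, 247.4, 191.6]
side bolt 0.56 [212.2, 142.4, 227.4, 172.2]
side bolt 0.5 [262.6, 186.7, 284.2, 219.0]
side bolt 0.5 [318.8, 244.5, 336.8, 254.8]
side bolt 0.48 [310.0, 162.8, 329.0, 182.7]
side holder 0.93 [251.2, 190.9, 298.3, 246.9]
side holder 0.92 [298.2, 164.4, 336.9, 221.1]
side holder 0.88 [162.3, 169.8, 198.5, 227.1]
side holder 0.67 [200.1, 141.2, 233.5, 191.9]
side holder 0.66 [219.3, 164.3, 260.5, 215.4]
side holder 0.44 [364.2, 225.3, 377.5, 247.5]
side twin 0.68 [337.6, 227.2, 393.6, 292.3]
side boss 0.71 [305.1, 179.7, 330.4, 199.8]
```

View pics/top.png

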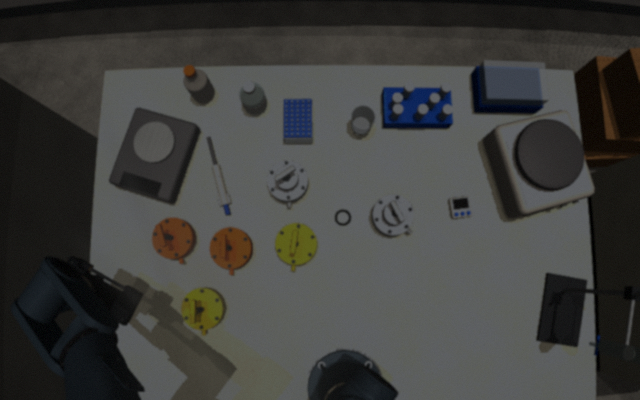

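View pics/side.png

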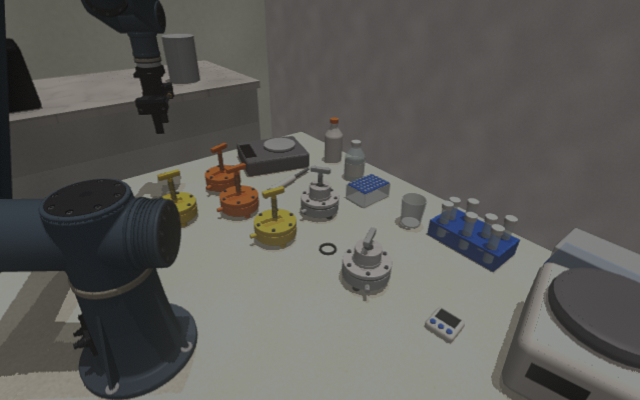

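The top view shows two steel holders, at (288,182) and (392,215). The orange and yellow ones are look-alikes. In the side view the steel pair sits at (320,192) and (367,258). I'll enlarge both to compare bolt heights.

Run:
```python
from h import *
a=cv2.imread("pics/top.png");b=cv2.imread("pics/side.png")
z=lambda i,x,y,s=55:cv2.convertScaleAbs(cv2.resize(i[y-s//2-10:y+s//2+10,x-38:x+38],(400,300),interpolation=cv2.INTER_CUBIC),alpha=1.5)
cv2.imwrite("pics/z.png",np.vstack([np.hstack([z(a,288,182),z(a,392,215)]),np.hstack([z(b,320,192),z(b,367,258)])]))
for n,uv in(("A",(288,182)),("B",(392,215))):
    p=atz("top",uv,.05);print(n,p.round(3))
    for zz in(.058,.096,.124,.146):print(zz,proj("top",[p[0],p[1],zz]).round(1),proj("side",[p[0],p[1],zz]).round(1))
```

```text
A [0.57  0.155 0.05 ]
0.058 [[287.8 181.5]] [[318.4 196.6]]
0.096 [[286.8 178.8]] [[318.5 185.6]]
0.124 [[286.  176.8]] [[318.7 177.2]]
0.146 [[285.4 175.1]] [[318.8 170.5]]
B [ 0.476 -0.135  0.05 ]
0.058 [[392.4 214.7]] [[365.4 259.7]]
0.096 [[394.6 213. ]] [[366.7 247. ]]
0.124 [[396.2 211.7]] [[367.8 237.2]]
0.146 [[397.6 210.6]] [[368.6 229.2]]
```

View pics/z.png

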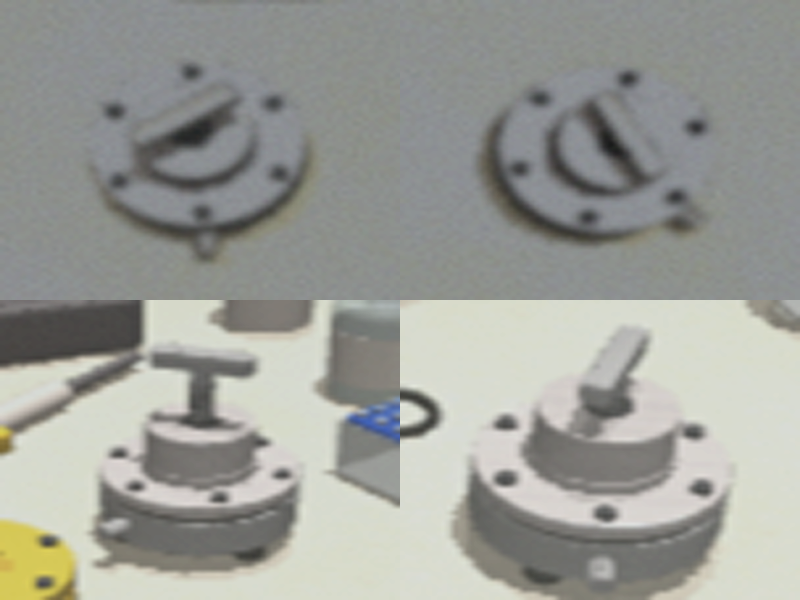

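A (0.570, 0.155) has the long free stem, about 42 mm showing above the boss. Its side-view bar at (319,170) matches z = 0.146, so A is the high bolt. B's bar is low, close to its boss, so B is the twin. I'll move above A.

```bash
M='[-0.46,-0.24,0,0,0,0,-0.92,-0.48,0,0,0,0,-0.92,-0.48,0,0,0,0]'
python3 -m inch '[-0.46,-0.24,0,0,0,0,-0.92,-0.48,0,0,0,0,-0.92,-0.48,0,0,0,0]' 87
python3 -m inch '[-0.46,-0.24,0,0,0,0,-0.92,-0.48,0,0,0,0,-0.92,-0.48,0,0,0,0]'
python3 -m inch '[-0.46,-0.24,0,0,0,0,-0.92,-0.48,0,0,0,0,-0.92,-0.48,0,0,0,0]'
python3 -m inch '[-0.46,-0.24,0,0,0,0,-0.92,-0.48,0,0,0,0,-0.92,-0.48,0,0,0,0]'
python3 -m inch '[-0.46,-0.24,0,0,0,0,-0.92,-0.48,0,0,0,0,-0.92,-0.48,0,0,0,0]'
python3 -m inch '[-0.46,-0.24,0,0,0,0,-0.92,-0.48,0,0,0,0,-0.92,-0.48,0,0,0,0]'
python3 -m inch '[0,0,0,0,0,0.08,0,0,0,0,0,0.16,0,0,0,0,0,0.24,0,0,0,0,0,0.33,0,0,0,0,0,0.33,0,0,0,0,0,0.33,0,0,0,0,0,0.33]'
python3 - <<'E'
from h import *
o=get_obs();print(o["position"],o["q"],o["ft_force"])
save("w1.png",camera("wrist"));print(K("wrist")[2].round(3).tolist())
p=[.57,.155,.146];print(proj("wrist",p))
for r in cut_out("wrist","bolt"):print(r["conf"],r["bbox"])
E
```

```text
time: 0.75
position: [0.3315, 0.487, 0.2444]
tool_rot: [0.232, 0.973, -0.002, 0.001]
ft_force: [-1.0, 0.1, 0.1]
grip_width: 0.0871
grip_force: 0.0
time: 1.0
position: [0.3807, 0.4199, 0.2446]
tool_rot: [0.232, 0.973, -0.001, 0.001]
ft_force: [-1.4, 0.0, -0.4]
grip_width: 0.0871
grip_force: 0.0
time: 1.25
position: [0.4297, 0.353, 0.2448]
tool_rot: [0.233, 0.973, -0.001, 0.002]
ft_force: [-0.8, -0.4, -0.4]
grip_width: 0.0871
grip_force: 0.0
time: 1.5
position: [0.4788, 0.2859, 0.2449]
tool_rot: [0.233, 0.973, -0.0, 0.002]
ft_force: [-0.1, 0.5, 0.1]
grip_width: 0.0867
grip_force: 0.0
time: 1.75
position: [0.5278, 0.2184, 0.245]
tool_rot: [0.232, 0.973, -0.0, 0.003]
ft_force: [-1.0, 0.6, -0.6]
grip_width: 0.0866
grip_force: 0.0
time: 2.0
position: [0.5767, 0.1508, 0.245]
tool_rot: [0.232, 0.973, -0.001, 0.003]
ft_force: [0.6, 0.3, 0.7]
grip_width: 0.0868
grip_force: 0.0
time: 2.58
position: [0.5713, 0.156, 0.2446]
tool_rot: [0.47, 0.882, 0.0, -0.0]
ft_force: [0.1, -0.1, 0.1]
grip_width: 0.0869
grip_force: 0.0
[0.57127027 0.15597882 0.24456413] [ 7.79340773e-02  4.83063903e-01  1.51737985e+00  1.12564312e-04
  1.14119782e+00 -5.13505002e-01] [ 0.10795167 -0.09377216  0.14533847]
[[0.83, 0.535, 0.157, 0.528], [0.558, -0.796, -0.235, 0.221], [-0.001, 0.283, -0.959, 0.385], [0.0, 0.0, 0.0, 1.0]]
[[319.64816688 207.57807259]]
0.84 [101.6, 90.1, 191.6, 147.7]
0.77 [319.4, 177.0, 336.9, 241.6]
```

View pics/w1.png

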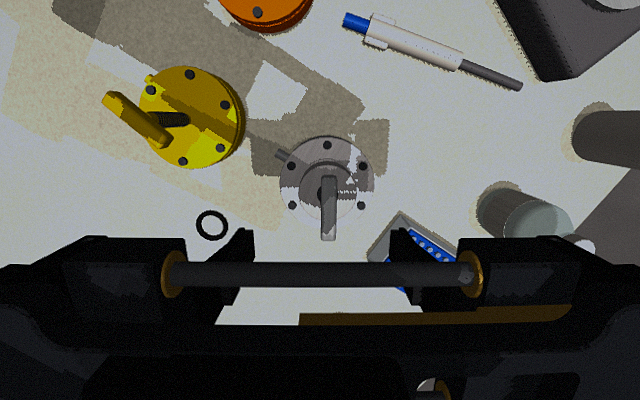

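The wrist view shows the target's T-bar upright in the picture, from (329,177) to (328,241). The opened fingers sit left and right of it, so the orientation is right. I'll work out centre and yaw.

Run:
```python
from h import *
camera("wrist")
R=[r for r in cut_out("wrist","bolt") if r["bbox"][0]>300][0]["region"]
for v in range(176,244,4):
    u=np.where(R[v])[0]
    if len(u):print(v,u.min(),u.max())
for z in (.154,.146):
    P=[atz("wrist",uv,z) for uv in((329,178),(328.5,232))];d=P[1]-P[0];print(z,P[0].round(4),P[1].round(4),np.linalg.norm(d),np.degrees(np.arctan2(d[1],d[0])),((P[0]+P[1])/2).round(4))
c,s=np.cos(np.radians(-56.1)),np.sin(np.radians(-56.1))
# predicted box corners for a candidate centre
C=np.array([.570,.155])
for z in(.154,.138):
  print(z,[proj("wrist",[*(C+np.array([[c,-s],[s,c]])@[a,b]),z])[0].round(0).tolist() for a,b in((.03,.007),(.03,-.007),(-.03,-.007),(-.03,.007))])
```

```text
Traceback (most recent call last):
IndexError: list index out of range
```

Run:
```python
from h import *
for i in range(5):
    im=camera("wrist")
    L=[r for r in cut_out("wrist","bolt") if r["bbox"][0]>300]
    if L:break
if L:
  R=L[0]["region"];print(L[0]["bbox"])
  for v in range(176,244,6):
    u=np.where(R[v])[0]
    if len(u):print(v,u.min(),u.max())
c,s=np.cos(np.radians(-56.1)),np.sin(np.radians(-56.1))
C=np.array([.570,.155])
for z in(.154,.138):
  print(z,[proj("wrist",[*(C+np.array([[c,-s],[s,c]])@[a,b]),z])[0].round(0).tolist() for a,b in((.03,.007),(.03,-.007),(-.03,-.007),(-.03,.007))])
save("w2.png",cv2.resize(im[160:260,270:390],(720,600),interpolation=cv2.INTER_CUBIC))
```

```text
[321.9, 175.3, 336.8, 238.7]
176 322 336
182 321 337
188 321 336
194 321 336
200 321 336
206 321 336
212 321 336
218 321 336
224 321 336
230 321 335
236 322 334
0.154 [[328.0, 241.0], [312.0, 241.0], [311.0, 176.0], [328.0, 176.0]]
0.138 [[327.0, 234.0], [313.0, 234.0], [312.0, 173.0], [328.0, 173.0]]
```

View pics/w2.png

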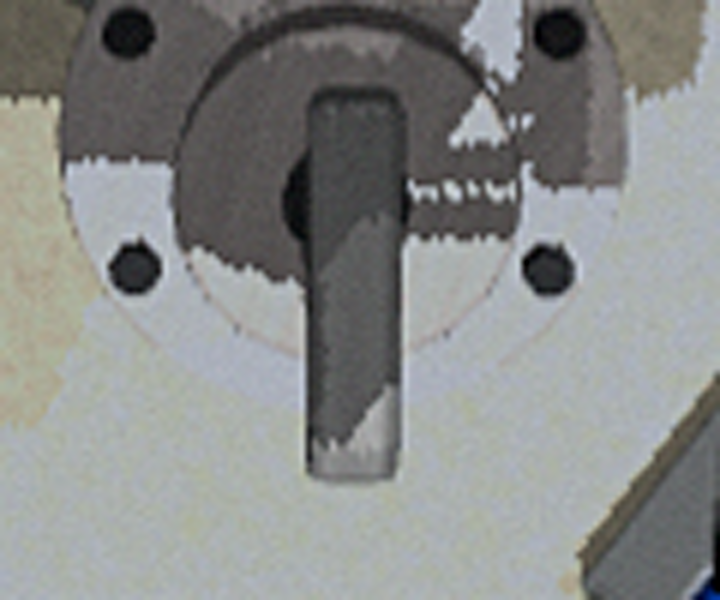

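The bar spans u 321–337 and v 175–240, while the prediction for (0.570, 0.155) was u 312–328. That puts the bar centre near (0.576, 0.160), so I'll shift about 6.3 mm along tool y and then descend. I'll cross-check with the boss circle after the first part of the descent.

```bash
python3 -m inch '[0.01,0.08,0.1,0,0,0,0.01,0.08,0.3,0,0,0,0.01,0.08,0.5,0,0,0,0.01,0.08,0.5,0,0,0]'
python3 - <<'E'
from h import *
o=get_obs();print(o["position"],o["q"])
for n in("wrist","top"):
    im=camera(n)
    for t in("bolt","boss"):
        for r in cut_out(n,t):
            b=r["bbox"];print(n,t,round(r["conf"],2),b,atz(n,((b[0]+b[2])/2,(b[1]+b[3])/2),.15 if t=="bolt" else .09).round(4)) if r["conf"]>.4 else 0
R=[r for r in cut_out("wrist","bolt")] if 0 else []
C=np.array([.576,.160]);a=np.radians(123.9)
e=np.array([np.cos(a),np.sin(a)]);f=np.array([-e[1],e[0]])
for n in("wrist","top"):print(n,[proj(n,[*(C+e*x+f*y),.154])[0].round(0).tolist() for x,y in((.03,.007),(.03,-.007),(-.03,-.007),(-.03,.007))])
E
```

```text
time: 3.32
position: [0.5744, 0.1596, 0.201]
tool_rot: [0.472, 0.882, -0.002, -0.003]
ft_force: [-0.9, -0.2, -0.8]
grip_width: 0.0874
grip_force: 0.0
[0.5744209  0.15955943 0.20104962] [ 8.36307508e-02  5.43025638e-01  1.54588083e+00  7.48210060e-05
  1.05931809e+00 -5.05092918e-01]
wrist bolt 0.81 [49.7, 88.9, 167.9, 157.6] [0.4104 0.1407 0.15  ]
wrist boss 0.97 [287.0, 166.6, 358.0, 236.6] [0.5772 0.161  0.09  ]
top bolt 0.64 [221.9, 235.8, 229.4, 249.3] [0.3949 0.306  0.15  ]
top bolt 0.52 [152.2, 226.4, 175.2, 248.3] [0.4079 0.4688 0.15  ]
wrist [[310.0, 187.0], [330.0, 187.0], [329.0, 262.0], [311.0, 262.0]]
top [[275.0, 181.0], [272.0, 176.0], [291.0, 164.0], [294.0, 168.0]]
```

The boss circle gives (0.577, 0.161), which agrees. I'll finish the descent and grip.

```bash
python3 -m inch '[0,0.035,0.2,0,0,0,0,0.035,0.4,0,0,0,0,0.035,0.65,0,0,0,0,0.035,0.65,0,0,0,0,0.035,0.65,0,0,0]'
python3 -m inch '[0,0,0,0,0,0,0,0,0,0,0,0,0,0,0,0,0,0,0,0,0,0,0,0,0,0,0,0,0,0,0,0,0,0,0,0,0,0,0,0,0,0,0,0,0,0,0,0,0,0,0,0,0,0,0,0,0,0,0,0]' 5 12
```

```text
time: 4.03
position: [0.5783, 0.1611, 0.1524]
tool_rot: [0.472, 0.882, -0.0, -0.001]
ft_force: [0.2, 0.6, 0.4]
grip_width: 0.0871
grip_force: 0.0
time: 4.87
position: [0.5786, 0.1611, 0.1525]
tool_rot: [0.472, 0.882, -0.0, -0.0]
ft_force: [0.2, -0.3, -0.6]
grip_width: 0.0285
grip_force: 0.0
```

```bash
python3 -m inch '[0,0,0.04,0,0,0,0,0,0.04,0,0,0,0,0,0.04,0,0,0,0,0,0.04,0,0,0,0,0,0.04,0,0,0,0,0,0.04,0,0,0]'
python3 - <<'E'
from h import *
o=get_obs();print(o["position"],o["ft_force"],o["moment"],o["q"])
E
```

```text
time: 5.37
position: [0.5764, 0.1597, 0.1488]
tool_rot: [0.471, 0.882, -0.003, -0.002]
ft_force: [-3.3, -4.7, 2.8]
grip_width: 0.0143
grip_force: 12.0
[0.57636777 0.15965601 0.1487894 ] [-3.33376431 -4.73628933  2.80645857] [-0.72682076  0.55268309 -0.0037517 ] [ 0.08471534  0.6149842   1.58284363 -0.00297311  0.94967483 -0.50280229]
```

Gripped at 14.3 mm. Now I'll turn backward in small steps with a light downward press.

```bash
python3 -m inch '[0,-0.03,0.02,0,0,0,0,-0.03,0.04,0,0,0,0,-0.03,0.06,0,0,-0.02,0,-0.03,0.06,0,0,-0.04,0,-0.03,0.06,0,0,-0.06,0,-0.03,0.06,0,0,-0.08,0,-0.03,0.06,0,0,-0.1,0,-0.03,0.06,0,0,-0.12,0,-0.03,0.06,0,0,-0.14,0,-0.03,0.06,0,0,-0.16,0,-0.03,0.06,0,0,-0.18,0,-0.03,0.06,0,0,-0.2,0,-0.03,0.06,0,0,-0.2]'
python3 -c "
from rig import *
o=get_obs();print(o['position'],o['ft_force'],o['moment'],o['q'])"
```

```text
time: 6.45
position: [0.5761, 0.1594, 0.1465]
tool_rot: [0.328, 0.945, -0.0, -0.0]
ft_force: [-3.7, -2.6, 12.8]
grip_width: 0.0153
grip_force: 12.8
[0.57612649 0.15935807 0.14651644] [-3.73782679 -2.58033324 12.81837597] [-0.46498131  0.74374855 -0.33824739] [ 8.33631446e-02  6.16108785e-01  1.58929069e+00 -7.33162947e-04
  9.36837480e-01 -8.19104586e-01]
```

```bash
python3 -m inch '[0,0,0,0,0,-0.02,0,0,0,0,0,-0.04,0,0,0,0,0,-0.06,0,0,0,0,0,-0.08,0,0,0,0,0,-0.1,0,0,0,0,0,-0.12,0,0,0,0,0,-0.12,0,0,0,0,0,-0.12]' 5 20
python3 -c "
from rig import *
o=get_obs();print(o['position'],o['ft_force'],o['moment'],o['q'])"
python3 -m inch '[0,0,0,0,0,-0.02,0,0,0,0,0,-0.04,0,0,0,0,0,-0.06,0,0,0,0,0,-0.08,0,0,0,0,0,-0.1,0,0,0,0,0,-0.12,0,0,0,0,0,-0.12,0,0,0,0,0,-0.12]'
python3 -c "
from rig import *
o=get_obs();print(o['position'],o['ft_force'],o['moment'],o['q'])"
```

```text
time: 7.12
position: [0.576, 0.159, 0.1465]
tool_rot: [0.237, 0.971, -0.001, -0.0]
ft_force: [-4.5, -3.7, 13.9]
grip_width: 0.0146
grip_force: 19.2
[0.5759758  0.15902716 0.14651191] [-4.4928691  -3.65841163 13.88340219] [-0.53404176  0.81339192 -0.20590147] [ 0.08317909  0.61603997  1.58947341 -0.00164847  0.93717609 -1.00708952]
time: 7.78
position: [0.5759, 0.1588, 0.1465]
tool_rot: [0.145, 0.989, -0.001, -0.001]
ft_force: [-4.7, -3.3, 12.8]
grip_width: 0.0152
grip_force: 19.5
[0.57585656 0.15876005 0.14651491] [-4.7172051  -3.30553543 12.75475176] [-0.63312986  0.8072996  -0.22434674] [ 0.08291023  0.61596287  1.58964525 -0.002079    0.93744512 -1.19536383]
```

```bash
python3 -m inch '[0.02,-0.025,0,0,0,-0.02,0.02,-0.025,0,0,0,-0.04,0.02,-0.025,0,0,0,-0.06,0.02,-0.025,0,0,0,-0.08,0.02,-0.025,0,0,0,-0.1,0.02,-0.025,0,0,0,-0.12,0.02,-0.025,0,0,0,-0.12,0.02,-0.025,0,0,0,-0.12]'
python3 -c "
from rig import *
o=get_obs();print(o['position'],o['ft_force'],o['moment'],o['q'])"
python3 -m inch '[0,0,0,0,0,-0.02,0,0,0,0,0,-0.04,0,0,0,0,0,-0.06,0,0,0,0,0,-0.08,0,0,0,0,0,-0.1,0,0,0,0,0,-0.12,0,0,0,0,0,-0.12,0,0,0,0,0,-0.12]'
python3 -c "
from rig import *
o=get_obs();print(o['position'],o['ft_force'],o['moment'],o['q'])"
```

```text
time: 8.45
position: [0.5757, 0.1584, 0.1466]
tool_rot: [0.052, 0.999, 0.0, 0.002]
ft_force: [-1.3, 0.5, 10.5]
grip_width: 0.0149
grip_force: 19.9
[0.57568877 0.15839755 0.14660675] [-1.30705285  0.4927807  10.48984474] [-0.14928972  0.23459583 -0.31159048] [ 8.13966569e-02  6.13962124e-01  1.59402245e+00  2.89068889e-04
  9.30244107e-01 -1.38577872e+00]
time: 9.12
position: [0.5757, 0.1581, 0.1466]
tool_rot: [-0.042, 0.999, -0.0, 0.002]
ft_force: [-1.9, -1.5, 10.7]
grip_width: 0.0147
grip_force: 19.7
[0.57567086 0.15810999 0.14662734] [-1.93880552 -1.50142356 10.74081502] [-0.25307514  0.35283902 -0.25192798] [ 8.11557774e-02  6.13912185e-01  1.59405690e+00 -3.43818591e-04
  9.30432337e-01 -1.57435853e+00]
```

```bash
python3 -m inch '[0,0,0,0,0,-0.02,0,0,0,0,0,-0.04,0,0,0,0,0,-0.06,0,0,0,0,0,-0.08,0,0,0,0,0,-0.1,0,0,0,0,0,-0.12,0,0,0,0,0,-0.12,0,0,0,0,0,-0.12]'
python3 -c "
from rig import *
o=get_obs();print(o['position'],o['ft_force'],o['moment'],o['q'])"
python3 -m inch '[0,0,0,0,0,-0.02,0,0,0,0,0,-0.04,0,0,0,0,0,-0.06,0,0,0,0,0,-0.08,0,0,0,0,0,-0.1,0,0,0,0,0,-0.12,0,0,0,0,0,-0.12,0,0,0,0,0,-0.12]'
python3 -c "
from rig import *
o=get_obs();print(o['position'],o['ft_force'],o['moment'],o['q'])"
```

```text
time: 9.78
position: [0.5757, 0.1578, 0.1467]
tool_rot: [-0.136, 0.991, -0.0, 0.002]
ft_force: [-2.7, -2.7, 11.8]
grip_width: 0.0147
grip_force: 19.8
[0.5757276  0.15784965 0.14667704] [-2.7412245  -2.71023032 11.82292234] [-0.36260374  0.33971891 -0.36926849] [ 8.09230173e-02  6.13849029e-01  1.59400572e+00 -9.04853340e-04
  9.30536586e-01 -1.76276128e+00]
time: 10.45
position: [0.5759, 0.1576, 0.143]
tool_rot: [-0.229, 0.973, -0.001, 0.001]
ft_force: [4.0, -2.2, -9.3]
grip_width: 0.0134
grip_force: 19.8
[0.57586986 0.15757162 0.14304104] [ 4.02753643 -2.17078341 -9.3082738 ] [-0.32542824 -0.75823508 -0.00327073] [ 8.06473118e-02  6.19438965e-01  1.59547103e+00 -1.46952589e-03
  9.24524512e-01 -1.95210734e+00]
```

The force flipped from +12 N to −9 N and z fell, so the bolt is dropping. I'll follow it down without turning.

```bash
python3 -m inch '[0,0,0.02,0,0,0,0,0,0.04,0,0,0,0,0,0.06,0,0,0,0,0,0.06,0,0,0,0,0,0.06,0,0,0]' 
python3 -c "
from rig import *
o=get_obs();print(o['position'],o['ft_force'],o['moment'])"
python3 -m inch '[0,0,0.02,0,0,0,0,0,0.04,0,0,0,0,0,0.04,0,0,0,0,0,0.04,0,0,0,0,0,0.04,0,0,0]' 
python3 -c "
from rig import *
o=get_obs();print(o['position'],o['ft_force'],o['moment'])"
```

```text
time: 10.87
position: [0.5759, 0.1576, 0.1395]
tool_rot: [-0.229, 0.973, -0.001, 0.001]
ft_force: [4.4, -3.3, -6.6]
grip_width: 0.0138
grip_force: 19.8
[0.57586578 0.15759838 0.13948295] [ 4.35177984 -3.32739234 -6.58857327] [-0.44026478 -0.74479922  0.07407866]
time: 11.28
position: [0.5759, 0.1576, 0.139]
tool_rot: [-0.23, 0.973, -0.001, 0.002]
ft_force: [0.9, -4.7, 9.2]
grip_width: 0.0139
grip_force: 19.9
[0.57589815 0.1576274  0.13902378] [ 0.89171945 -4.74041505  9.16478358] [-0.70839198 -0.03627201 -0.02397156]
```

It has sunk about 7.6 mm and rests on the thread, with the force back to +9 N. Now I'll turn clockwise and follow the pitch of about 2 mm per 90°.

```bash
python3 -m inch '[0.01,-0.02,0,0,0,0,0.01,-0.02,0,0,0,0.05,0.01,-0.02,0,0,0,0.1,0.01,-0.02,0.005,0,0,0.15,0.01,-0.02,0.005,0,0,0.2,0.01,-0.02,0.005,0,0,0.25,0.01,-0.02,0.01,0,0,0.3,0.01,-0.02,0.01,0,0,0.35,0.01,-0.02,0.01,0,0,0.4,0.01,-0.02,0.01,0,0,0.4]'
python3 -c "
from rig import *
o=get_obs();print(o['position'],o['ft_force'],o['moment'],o['q'][5])"
```

```text
time: 12.12
position: [0.5757, 0.1583, 0.1383]
tool_rot: [0.084, 0.996, 0.002, 0.002]
ft_force: [-0.2, 2.6, 8.5]
grip_width: 0.0137
grip_force: 20.1
[0.57568991 0.15825451 0.1382564 ] [-0.24135686  2.64614046  8.52993027] [ 0.38473534  0.00380691 -0.23274364] -1.3240247297563503
```

```bash
python3 -m inch '[0,0,0,0,0,0.05,0,0,0,0,0,0.1,0,0,0.005,0,0,0.15,0,0,0.005,0,0,0.2,0,0,0.005,0,0,0.25,0,0,0.008,0,0,0.3,0,0,0.01,0,0,0.35,0,0,0.01,0,0,0.4,0,0,0.012,0,0,0.45,0,0,0.012,0,0,0.5,0,0,0.014,0,0,0.55,0,0,0.015,0,0,0.6,0,0,0.015,0,0,0.65,0,0,0.017,0,0,0.7,0,0,0.018,0,0,0.75,0,0,0.02,0,0,0.8,0,0,0.02,0,0,0.8]'
python3 -c "
from rig import *
o=get_obs();print(o['position'],o['ft_force'],o['moment'],o['q'][5])"
python3 -m inch '[0,0,0,0,0,0.05,0,0,0,0,0,0.1,0,0,0.005,0,0,0.15,0,0,0.005,0,0,0.2,0,0,0.005,0,0,0.25,0,0,0.008,0,0,0.3,0,0,0.01,0,0,0.35,0,0,0.01,0,0,0.4,0,0,0.012,0,0,0.45,0,0,0.012,0,0,0.5,0,0,0.014,0,0,0.55,0,0,0.015,0,0,0.6,0,0,0.015,0,0,0.65,0,0,0.017,0,0,0.7,0,0,0.018,0,0,0.75,0,0,0.02,0,0,0.8,0,0,0.02,0,0,0.8]'
python3 -c "
from rig import *
o=get_obs();print(o['position'],o['ft_force'],o['moment'],o['q'][5])"
```

```text
time: 13.53
position: [0.5769, 0.1595, 0.1367]
tool_rot: [0.654, 0.757, 0.004, 0.001]
ft_force: [2.6, 5.5, 6.2]
grip_width: 0.0138
grip_force: 20.1
[0.5768641  0.15951135 0.13665371] [2.57214487 5.48823762 6.24073243] [ 0.87181941 -0.26302001 -0.07166389] -0.06766526521544501
time: 14.95
position: [0.5784, 0.1588, 0.1351]
tool_rot: [0.974, 0.228, 0.005, -0.001]
ft_force: [5.5, 4.0, 4.7]
grip_width: 0.0138
grip_force: 20.0
[0.5783892  0.15875405 0.13512346] [5.52335929 3.95278945 4.68374679] [ 0.57517657 -0.61917997 -0.05389161] 1.1890408798903447
```

It went smoothly: +π turned, sunk about 11.6 mm, with low moments. J6 would run out before a full turn, so I'll open fully (43 mm half-opening clears the 31 mm bar radius), rewind 180° in place and regrip.

```bash
python3 -m inch '[0,0,0,0,0,0,0,0,0,0,0,0,0,0,0,0,0,0,0,0,0,0,0,0,0,0,0,0,0,0,0.03,0,0,0,0,0,0.03,0,0,0,0,0,0.03,0,0,0,0,0,0.03,0,0,0,0,0,0.03,0,0,0,0,0,0.03,0,0,0,0,0,0.03,0,0,0,0,0,0.03,0,0,0,0,0,0.03,0,0,0,0,0,0.03,0,0,0,0,0]' 87
python3 -c "
from rig import *
o=get_obs();print(o['position'],o['ft_force'],o['moment'],o['q'][5])"
```

```text
time: 16.2
position: [0.5767, 0.1576, 0.1326]
tool_rot: [0.973, 0.229, 0.0, 0.0]
ft_force: [0.1, 0.1, 1.0]
grip_width: 0.0863
grip_force: 0.0
[0.57668559 0.15763164 0.1325665 ] [0.10517217 0.10173917 0.98490812] [-0.05967526  0.15801686  0.05553436] 1.1878633424302936
```

```bash
python3 -m inch '[0,0,0,0,0,-0.07,0,0,0,0,0,-0.14,0,0,0,0,0,-0.21,0,0,0,0,0,-0.28,0,0,0,0,0,-0.35,0,0,0,0,0,-0.42,0,0,0,0,0,-0.49,0,0,0,0,0,-0.56,0,0,0,0,0,-0.63,0,0,0,0,0,-0.7,0,0,0,0,0,-0.77,0,0,0,0,0,-0.84,0,0,0,0,0,-0.91,0,0,0,0,0,-1,0,0,0,0,0,-1]'
python3 -m inch '[0,0,0,0,0,-0.07,0,0,0,0,0,-0.14,0,0,0,0,0,-0.21,0,0,0,0,0,-0.28,0,0,0,0,0,-0.35,0,0,0,0,0,-0.42,0,0,0,0,0,-0.49,0,0,0,0,0,-0.56,0,0,0,0,0,-0.63,0,0,0,0,0,-0.7,0,0,0,0,0,-0.77,0,0,0,0,0,-0.84,0,0,0,0,0,-0.91,0,0,0,0,0,-1,0,0,0,0,0,-1,0,0,0,0,0,-1]'
python3 - <<'E'
from h import *
o=get_obs();print(o['position'],o['ft_force'],o['moment'],o['q'][5])
im=camera("wrist");save("w3.png",im[100:400,150:500])
E
```

```text
time: 17.45
position: [0.5767, 0.1576, 0.1326]
tool_rot: [0.525, 0.851, -0.0, -0.0]
ft_force: [-0.5, -0.7, 0.3]
grip_width: 0.0866
grip_force: 0.0
time: 18.78
position: [0.5767, 0.1576, 0.1326]
tool_rot: [-0.228, 0.974, 0.0, 0.0]
ft_force: [0.3, 0.4, -0.7]
grip_width: 0.0869
grip_force: 0.0
[0.57669805 0.15763982 0.13255142] [ 0.29370852  0.39528675 -0.66863294] [0.05025713 0.05234001 0.01379567] -1.949818662487878
```

View pics/w3.png

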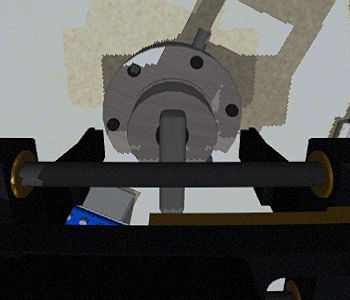

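The wrist crop shows the bar upright at u≈172, midway between the open fingers and aligned with them. I'll regrip.

```bash
python3 -m inch '[0,0,0,0,0,0,0,0,0,0,0,0,0,0,0,0,0,0,0,0,0,0,0,0,0,0,0,0,0,0,0,0,0,0,0,0,0,0,0,0,0,0,0,0,0,0,0,0,0,0,0,0,0,0,0,0,0,0,0,0,0,0,0,0,0,0,0,0,0,0,0,0,0,0,0,0,0,0,0,0,0,0,0,0,0,0,0,0,0,0,0,0,0,0,0,0]' 5 20
python3 -c "
from rig import *
o=get_obs();print(o['position'],o['ft_force'],o['moment'],o['q'][5])"
```

```text
time: 20.17
position: [0.5765, 0.1578, 0.1325]
tool_rot: [-0.229, 0.973, 0.0, -0.0]
ft_force: [-0.2, 0.9, -0.3]
grip_width: 0.0138
grip_force: 20.0
[0.57653717 0.1578396  0.13252058] [-0.20648229  0.91125379 -0.31669562] [ 0.27075073  0.09348503 -0.14191801] -1.9535793257874932
```

```bash
python3 -m inch '[0,0,0,0,0,0.05,0,0,0.005,0,0,0.1,0,0,0.005,0,0,0.15,0,0,0.005,0,0,0.2,0,0,0.008,0,0,0.25,0,0,0.01,0,0,0.3,0,0,0.01,0,0,0.35,0,0,0.012,0,0,0.4,0,0,0.012,0,0,0.45,0,0,0.014,0,0,0.5,0,0,0.015,0,0,0.55,0,0,0.016,0,0,0.6,0,0,0.018,0,0,0.65,0,0,0.02,0,0,0.7,0,0,0.022,0,0,0.75,0,0,0.022,0,0,0.8,0,0,0.022,0,0,0.8]'
python3 -c "
from rig import *
o=get_obs();print(o['position'],o['ft_force'],o['moment'],o['q'][5])"
python3 -m inch '[0,0,0,0,0,0.05,0,0,0.005,0,0,0.1,0,0,0.005,0,0,0.15,0,0,0.005,0,0,0.2,0,0,0.008,0,0,0.25,0,0,0.01,0,0,0.3,0,0,0.01,0,0,0.35,0,0,0.012,0,0,0.4,0,0,0.012,0,0,0.45,0,0,0.014,0,0,0.5,0,0,0.015,0,0,0.55,0,0,0.016,0,0,0.6,0,0,0.018,0,0,0.65,0,0,0.02,0,0,0.7,0,0,0.022,0,0,0.75,0,0,0.022,0,0,0.8,0,0,0.022,0,0,0.8]'
python3 -c "
from rig import *
o=get_obs();print(o['position'],o['ft_force'],o['moment'],o['q'][5])"
```

```text
time: 21.58
position: [0.5768, 0.1586, 0.1311]
tool_rot: [0.387, 0.922, 0.001, 0.0]
ft_force: [-0.6, 3.9, 0.8]
grip_width: 0.0137
grip_force: 20.0
[0.57682533 0.15862837 0.13105284] [-0.6165443   3.93418445  0.83730829] [ 0.68993787  0.047703   -0.15230368] -0.6958081236623621
time: 23.0
position: [0.5774, 0.1583, 0.1294]
tool_rot: [0.855, 0.519, 0.001, 0.0]
ft_force: [1.3, 3.5, 1.2]
grip_width: 0.0135
grip_force: 19.9
[0.57740631 0.15830171 0.12937914] [1.31759423 3.48539656 1.21063689] [ 0.51807035 -0.07518425 -0.10082804] 0.5589969859190114
```

```bash
python3 -m inch '[0,0,0,0,0,0.05,0,0,0.003,0,0,0.1,0,0,0.004,0,0,0.15,0,0,0.005,0,0,0.2,0,0,0.006,0,0,0.25,0,0,0.008,0,0,0.3,0,0,0.01,0,0,0.35,0,0,0.01,0,0,0.35,0,0,0.01,0,0,0.35,0,0,0.01,0,0,0.35,0,0,0.01,0,0,0.35,0,0,0.01,0,0,0.35,0,0,0.01,0,0,0.35]'
python3 - <<'E'
from h import *
o=get_obs();print(o['position'],o['ft_force'],o['moment'],o['q'][5],o['joint_velocities'].round(3))
im=camera("side");save("s2.png",cv2.resize(im[130:250,270:430],(800,600),interpolation=cv2.INTER_CUBIC))
for z in(.146,.130):print(proj("side",[.577,.159,z]))
E
```

```text
time: 24.08
position: [0.5775, 0.1582, 0.1287]
tool_rot: [0.963, 0.269, 0.001, -0.0]
ft_force: [1.5, 4.8, 2.4]
grip_width: 0.0138
grip_force: 19.9
[0.57750037 0.1581808  0.12867843] [1.53475226 4.75511342 2.41420595] [ 0.71146573 -0.05158171 -0.04607353] 1.106314674713631 [ 0.     0.001 -0.002  0.001 -0.001  0.   ]
[[319.66436181 169.28599745]]
[[319.57722459 174.1903856 ]]
```

View pics/s2.png

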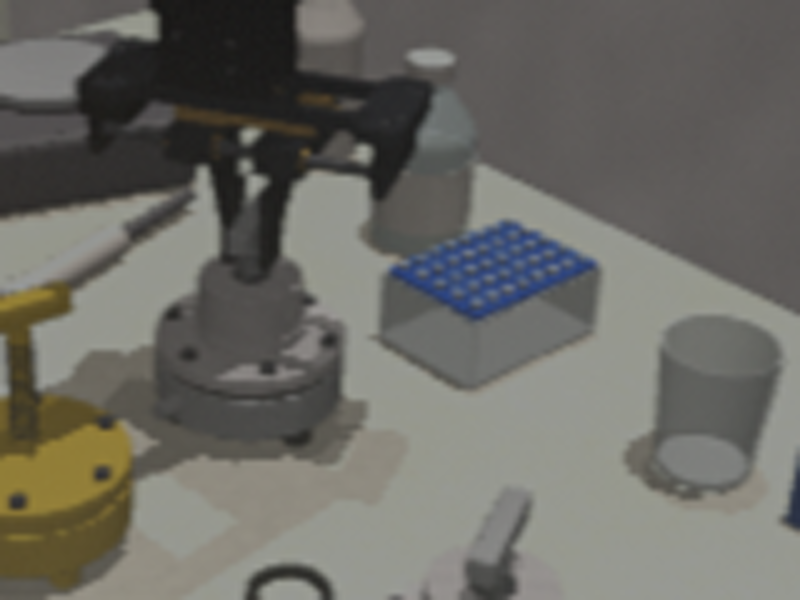

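The side view shows the fingers holding the lowered bar at crop (250,240), with the twin and the bystanders untouched. The sink adds up to 7.6 + 3.9 + 3.8 ≈ 15.3 mm, so I'm handing in.

```bash
python3 -c "
from rig import *
print(hand_in())"
```

```text
the job is handed in; nothing more can be done
None
```

The job is handed in: the bolt dropped into its thread after about 1.45 rad of backward turning, then went forward about one turn to roughly 15.3 mm sunk (worked out from the tool's height), with no binding felt, and is still gripped at 20 N.

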